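# Fit the draining rod over the marbling tray

### The job

Take the steel draining rod from its wooden rest and fit it across the marbling tray: slide its grooved end gently into the bore of the rod clamp, past the spring plunger, until the collar sits flush against the clamp and the plunger has snapped into the groove, with the capped end lying in the forked saddle on the opposite rim. Let go of the rod; never ram or jam it against the clamp or the tray, do not drop it, and leave the jars, lids, brushes and comb where they are.

Things in the scene. Friction and masses are not known exactly. Their poses are not given: they have to be found in the camera images.
- rod: Plain steel rod, 400 mm long, 16 mm diameter, about 0.3 kg. Origin on its axis at half length, near its centre of mass: grip it here. x axis along it, +x to the grooved tip, -x to the tail with a black rubber cap (x = -200 to -182 mm, 17.6 mm diameter). At the start it lies level in the rest, axis 50 mm above the table, tip away from the robot; it may roll about its axis.
- rod_tip (a point): Centre of the grooved tip (rod x = +200 mm). The last 3 mm taper from 16 to 13 mm diameter; a ring groove (waist 9.6 mm diameter, 4 mm wide, flanks sloped 45 degrees) lies 16 to 26 mm behind the tip.
- rod_collar (a point): Centre of the front face of the rod's stop collar (32 mm diameter, 8 mm long), 40 mm behind the tip (rod x = +160 mm); this face comes to lie on the clamp's face.
- rod_rest: Fixed wooden rest for the rod: base 230 x 70 x 12 mm, two uprights 14 mm thick, 60 mm wide, 58 mm high at x = -90 and +90 mm with U notches 18 mm wide and 16 mm deep. Origin: centre of its underside; x along the rod.
- tray: Fixed, empty wooden marbling tray, outer size 300 (x) x 360 (y) x 60 mm, walls and floor 14 mm. Origin: centre of its underside. The rod goes across it parallel to its y axis, near its front (x about -90 mm), axis 82 mm above the table, from the forked saddle on the -y rim to the rod clamp on the +y rim.
- clamp_mark (a point): Nominal centre of the mouth of the rod clamp's bore, on the tray; axes as the tray, bore runs to tray +y. The clamp (aluminium block 44 x 44 mm, 50 mm along the bore) slides along the rim and was fixed by hand: its true bore lies up to 12 mm from this point along tray x, either way; height and tray y are true. Bore 17.5 mm diameter, open through, mouth chamfered 1 mm.
- plunger (a joint): Travel in m of the clamp's side spring plunger (black knob on the robot's side, 20 mm behind the mouth): 0 = ball nose (10 mm) fully out, 4 mm into the bore; about 1.5 to 2.5 mm when riding on the rod; under 1 mm in the groove. Spring 4 N plus 0.8 N per mm: pushing past it takes 3 to 10 N from 17 mm of tip depth on; it snaps in within the last 2 mm.
- saddle (a point): Middle of the forked saddle on the tray's -y rim, at the height of the seated rod's axis (82 mm above the table), 323 mm from clamp_mark. Open at the top: slot 46 mm wide along tray x between two lugs, which reach to about 98 mm above the table, 14 mm thick along the rod; its floor is 8.5 mm below this point.
- jar_small: Bystander: closed paint jar, 52 mm diameter, 62 mm high, between rest and tray at the far side. Origin under its centre.
- jar_red: Bystander: closed paint jar, 72 mm diameter, 105 mm high, to the right of the rest. Origin under its centre.
- jar_yellow: Bystander: closed paint jar, 80 mm diameter, 120 mm high, to the right of the rest. Origin under its centre.
- jar_blue: Bystander: closed paint jar, 72 mm diameter, 100 mm high, left of the tray. Origin under its centre.
- brush_pot: Bystander: glass pot with brushes standing in it, 76 mm diameter, 175 mm high, left of the tray. Origin under its centre.
- lids: Bystander: stack of four jar lids, 72 mm diameter, 40 mm high, in front of the tray. Origin under its centre.
- brushes: Bystander: heap of brushes lying on the table between robot and tray, 220 mm long. Origin under its centre.
- comb: Bystander: marbling comb lying on the tray's floor in its far half, 250 mm long, 10 mm high. Origin under its bar.

How it is judged:
By the outcome, as a careful person would: the job done as asked, in the order asked, and still so for the second after the job is handed in, with the robot touching nothing.
It also fails if it takes over 64 s, if anything falls off the work surface, if the arm or the gripper's body presses on something with over 40 N, if the wrist force passes 120 N, or if a joint passes its speed limit or range.

### The arm

A 6-joint arm with a two-finger parallel gripper is mounted at the origin on the work surface. World frame = base frame: x ahead of the robot, y to its left, z up, the work surface at z = 0. Lengths are in m, angles in rad, forces in N, time in s.
With the tool pointing down it reaches from about 0.375 to 0.9 m from the base axis. Payload 3.1 kg.
Tool frame: the origin (TCP) lies between the finger pads; the fingertips stand manip.finger_overhang ahead of it and the grasp point (between the pads) lies 5 mm behind it (manip.finger_overhang is the distance from the TCP to the fingertips, in m); z points along the fingers, y is the line along which they close (so a half turn about z gives the same grasp; the last joint's range is limited). The gripper opens to 85 mm and grips with 20 to 120 N. Pads are 22 mm wide; open, the fingers measure 114 mm over their backs; the gripper's body (76 mm by 85 mm) begins 54 mm behind the grasp point. The pads swing forward as they close: fully open they stand 13 mm farther back than shut.
Start: joints at [-1.28, 0.527, 1.433, -0, 1.181, -0.178], TCP at [0.283, -0.557, 0.245] pointing down, gripper open.
Joint ranges: [-3.08, 3.08], [-0.75, 2.2], [0.22, 2.44], [-1.43, 4.57], [0, 2.65], [-2.85, 2.85]. Speed limits (rad/s): [2.79, 2.79, 3.14, 3.14, 3.14, 3.14].

### API

Orientations are given as a unit quaternion [x, y, z, w].
In Python, from station import manip gives the robot as it stands.
- The arm moves only by the tool drive_tool, never from a script. Its argument "plan" is a list of rows, each a list of 7 numbers: the shift along the tool's x, y, z in m, then the turn, a rotation vector about the tool's x, y, z in degrees, then the opening, from -1 (shut) to 1 (fully open). In form: [[x, y, z, wx, wy, wz, gripper], ...]. A call has 1 to 10 rows; each row shifts and turns the commanded pose from where the row before left it, along the tool's axes as they then stand; what a row does not reach is not made up. A row lasts 1/10 s, in which the tool goes at most 50 mm and 8.59 degrees, less where a joint would pass 70% of its speed; a pose out of reach is approached as far as the arm can. A call is refused whole if a number of a shift passes 0.05 or a number of a turn 8.59, either way. A call with a gripper value outside its range is refused whole. The fingers move at their own pace and stop on an object; "newtons" is the grip in N (left out, the last holds). Time passes only in rows, so rows that do not move let the fingers close. It gives the time, the measured TCP pose, the force, the opening and the grip force at its end, in the units of the state.
- manip.sense(): the state, without advancing time (a new reading comes with each control period).
- manip.snapshot(name): name is "scene" or "side" or "wrist"; returns a dict with "image" (400x640x3 uint8, red, green, blue), "z_map" (400x640 float32, m along the optical axis (not along the pixel's ray), 0 where there is no reading), "fov_y" (degrees; the focal length in pixels is half the picture's height over the tangent of half this angle, whatever the lens; pixels are square), "cx", "cy" (the principal point, pixels), "extrinsics" (4x4, takes a point from camera to world coordinates); the wrist camera has in their place "mount" (4x4, takes a point from camera to tool coordinates, whose origin is the TCP and whose axes are the flange's). Camera axes: x right, y up, looking along -z (the intrinsics and any distortion apply to the point x, -y, -z); pixel columns grow to the right and rows downward; lengths in m; the calibration is good to about 2 mm. A picture is of the moment at which its call begins: read the wrist's pose just before it.
- manip.sign_off(): hands the job in; it is judged then, once.
The state is a dict: "t": time; "q": joint angles; "qd": joint speeds; "tau": joint torques, N m; "tcp_pos": TCP position; "tool_rot": TCP orientation; "force": force on the tool from outside, world axes, zero at the start; "ft_torque": the same for the moment, N m; "finger_gap": opening from 0.0 (shut) to 1.0 (fully open); "gripper_force": force on a finger pad.
Only numpy, scipy, OpenCV 4.12 (cv2) and the standard library are available. Lean on these libraries where they do the work, as an engineer would, in place of code of your own. Each camera call takes 0.05 s, during which the arm holds its last target. There are 200 camera calls.

## Working session

There is one attempt and no reset: what is moved stays moved. The work goes in short steps, Python scripts to look and compute and a tool call to move; the robot and the scene stay as the last step left them, time stands still between calls to the robot, and variables do not carry over. Pictures are saved under pics/ and viewed, at most 10 in all, crops included, and the job is handed in when it is done.

Besides the shell and the picture viewer there is one more tool, called as name(argument=value, ...) on one line, values as JSON. drive_tool: Moves the arm, as the interface text tells. Its arguments: {"type":"object","properties":{"plan":{"type":"array"},"newtons":{"type":"number"}},"required":["plan"]}

```bash
ls; mkdir -p pics
cat > h.py <<'E'
import numpy as np, cv2
from station import manip
from scipy.spatial.transform import Rotation as R
def snap(n):
    s=manip.sense(); d=manip.snapshot(n)
    d['K']=200/np.tan(np.radians(d['fov_y'])/2)
    if 'extrinsics' in d: d['T']=np.array(d['extrinsics'])
    else:
        T=np.eye(4);T[:3,:3]=R.from_quat(s['tool_rot']).as_matrix();T[:3,3]=s['tcp_pos'];d['T']=T@np.array(d['mount'])
    return d
def ray(d,u,v):
    u,v=np.asarray(u,float),np.asarray(v,float)
    c=np.stack([(u-d['cx'])/d['K'],-(v-d['cy'])/d['K'],-np.ones_like(u)],-1)
    return d['T'][:3,3],c@d['T'][:3,:3].T
def plane(d,u,v,z):
    o,r=ray(d,u,v); return o+r*((z-o[2])/r[...,2])[...,None]
def pts(d):
    v,u=np.mgrid[0:400,0:640]; o,r=ray(d,u,v); return o+r*d['z_map'][...,None]
def proj(d,p):
    c=(np.asarray(p)-d['T'][:3,3])@d['T'][:3,:3]
    return d['cx']-d['K']*c[...,0]/c[...,2], d['cy']+d['K']*c[...,1]/c[...,2]
def save(d,name): cv2.imwrite('pics/'+name,d['image'][...,::-1])
E
python3 - <<'E'
from h import *
import pickle
print(manip.sense(), manip.finger_overhang)
for n in('scene','side','wrist'):
    d=snap(n); save(d,n+'0.png'); pickle.dump(d,open(n+'0.pkl','wb')); print(n,d['K'],d['cx'],d['cy'],d['T'].round(3).tolist(),[k for k in d])
print(d['mount'])
E
python3 -c "
import cv2,numpy as np
a=[cv2.imread('pics/%s0.png'%n) for n in('scene','side')]
"
```

```text
pics
{'t': 0.0, 'q': array([-1.27948428e+00,  5.28482022e-01,  1.43391451e+00,  8.70861943e-06,
        1.18142496e+00, -1.78543289e-01]), 'qd': array([-1.24494012e-03, -1.38607938e-03, -6.37953554e-06,  1.11917946e-03,
       -7.10903018e-04,  6.55448888e-04]), 'tau': array([-7.97968369e-05, -4.42356384e+01, -1.78023165e+01, -3.89771512e-04,
        8.39491084e-03, -2.99527549e-07]), 'tcp_pos': array([ 0.28277333, -0.55658798,  0.24431998]), 'tool_rot': array([ 9.72530963e-01,  2.32770885e-01, -5.87823039e-05, -1.11287325e-03]), 'force': array([-0.13259835,  0.24179663,  0.45072745]), 'ft_torque': array([0.00308465, 0.01063965, 0.02828791]), 'gripper_force': 0.0, 'finger_gap': 1.0007951210332071} 0.014
scene 377.57483639308276 314.8611795440083 200.03973528680007 [[0.177, -0.752, 0.635, 1.28], [0.984, 0.127, -0.124, -0.126], [0.012, 0.647, 0.762, 0.98], [0.0, 0.0, 0.0, 1.0]] ['image', 'z_map', 'fov_y', 'cx', 'cy', 'extrinsics', 'K', 'T']
side 465.28702217106274 323.1819029204835 204.1314659316265 [[-0.935, 0.259, -0.243, 0.183], [-0.355, -0.677, 0.645, 0.927], [0.003, 0.689, 0.725, 1.129], [0.0, 0.0, 0.0, 1.0]] ['image', 'z_map', 'fov_y', 'cx', 'cy', 'extrinsics', 'K', 'T']
wrist 339.73782233946076 313.3723600750738 202.1216156699848 [[0.453, 0.86, 0.234, 0.342], [-0.892, 0.438, 0.116, -0.526], [-0.002, -0.262, 0.965, 0.374], [0.0, 0.0, 0.0, 1.0]] ['image', 'z_map', 'fov_y', 'cx', 'cy', 'mount', 'K', 'T']
[[ 1.16225702e-04  9.65025334e-01  2.62156616e-01  6.61602316e-02]
 [ 9.99999888e-01 -2.32294791e-04  4.11756419e-04 -7.73393716e-04]
 [ 4.58252993e-04  2.62156539e-01 -9.65025253e-01 -1.29104416e-01]
 [ 0.00000000e+00  0.00000000e+00  0.00000000e+00  1.00000000e+00]]
```

View pics/scene0.png

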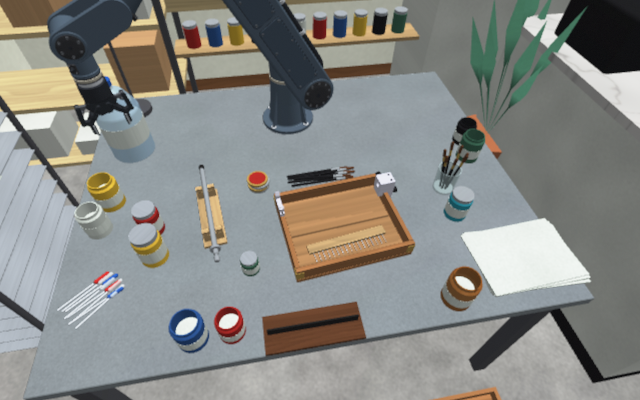

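View pics/side0.png

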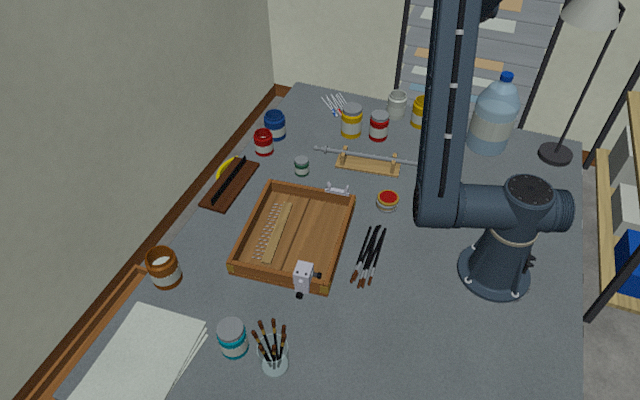

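The scene view shows the rod from its cap at (201,167) to its tip at (217,260), the saddle near (280,203) and the clamp near (385,182). In the side view the tip is near (315,149) and the clamp near (303,275).

Run:
```python
from h import *
import pickle
D={n:pickle.load(open(n+'0.pkl','rb')) for n in('scene','side')}
for n,d in D.items():
    P=pts(d); hsv=cv2.cvtColor(d['image'],cv2.COLOR_RGB2HSV)
    v,u=np.mgrid[0:400,0:640]
    # table check
    m=(abs(P[...,2])<.03)&(d['z_map']>0)&(P[...,0]>.3)&(P[...,0]<.9)&(abs(P[...,1])<.4)
    print(n,'table z',np.median(P[m][:,2]),P[m][:,2].std())
    box=((u>190)&(u<228)&(v>155)&(v<265)) if n=='scene' else ((u>305)&(u<422)&(v>140)&(v<172))
    m=box&(P[...,2]>.035)&(P[...,2]<.075)&(hsv[...,1]<70)
    Q=P[m]; print('rod n',len(Q),Q.min(0),Q.max(0),np.median(Q,0))
    c=np.median(Q,0);w=np.linalg.svd(Q[:,:2]-c[:2])[2][0]; s=(Q[:,:2]-c[:2])@w; r=(Q[:,:2]-c[:2])@[-w[1],w[0]]
    print(' dir',w,np.degrees(np.arctan2(w[1],w[0])),'ext',s.min(),s.max(),'lat',r.std(), 'ends',c[:2]+w*s.min(),c[:2]+w*s.max())
    # tray rim
    m=(P[...,2]>.054)&(P[...,2]<.066)&(hsv[...,1]>70)&(P[...,0]>.3)&(P[...,0]<.95)&(P[...,1]>-.22)&(P[...,1]<.3)
    lab,k=cv2.connectedComponents(m.astype('uint8')*1)
    Q=P[m]; print('rim',len(Q),cv2.minAreaRect(Q[:,:2].astype('float32')))
    m=(P[...,2]>.07)&(P[...,2]<.14)&(hsv[...,1]<60)&(P[...,0]>.3)&(P[...,0]<.75)&(P[...,1]>-.2)&(P[...,1]<.3)
    k,lab,st,_=cv2.connectedComponentsWithStats(m.astype('uint8'))
    for i in range(1,k):
        if st[i,4]>8: Q=P[lab==i]; print('metal',st[i],np.median(Q,0).round(3),Q.min(0).round(3),Q.max(0).round(3))
a=D['scene']['image'][155:275,180:420]; b=D['side']['image'][130:310,230:430]
a=cv2.resize(a,None,fx=3.2,fy=3.2,interpolation=2); cv2.imwrite('pics/c1.png',a[...,::-1])
b=cv2.resize(b,None,fx=3.2,fy=3.2,interpolation=2); cv2.imwrite('pics/c2.png',b[...,::-1])
```

```text
scene table z -0.0011419474397812435 0.007763433018992504
rod n 559 [ 0.2828748  -0.35619328  0.03604234] [ 0.68248579 -0.28035733  0.06614092] [ 0.52827532 -0.30980899  0.05415786]
 dir [0.99182627 0.12759568] 7.330678068736389 ext -0.24696299507531505 0.1555987665874634 lat 0.006843296885630224 ends [ 0.28333093 -0.3413204 ] [ 0.68260226 -0.28995525]
rim 1412 ((0.5995186567306519, 0.021219059824943542), (0.30278921127319336, 0.4953984320163727), 5.976913928985596)
metal [374 172  21  20 297] [0.503 0.25  0.099] [0.449 0.227 0.07 ] [0.522 0.282 0.107]
metal [274 192  10  23  96] [ 0.518 -0.092  0.077] [ 0.488 -0.103  0.07 ] [ 0.561 -0.082  0.096]
side table z -9.466279581604731e-05 0.008100342236376464
rod n 474 [ 0.30621181 -0.33929066  0.03501685] [ 0.67860747 -0.18509172  0.06608327] [ 0.50382275 -0.30586558  0.05311089]
 dir [-0.98470704 -0.1742184 ] -169.96682291882493 ext -0.18783016601999952 0.19795720038215714 lat 0.016820547308419812 ends [ 0.68878043 -0.27314211] [ 0.3088929  -0.34035337]
rim 1429 ((0.6442602872848511, 0.021313130855560303), (0.39615926146507263, 0.5258615016937256), 5.882896423339844)
metal [325 182  25  13 105] [ 0.517 -0.086  0.076] [ 0.476 -0.098  0.07 ] [ 0.556 -0.075  0.098]
metal [293 260  27  25 408] [0.488 0.266 0.101] [0.449 0.232 0.07 ] [0.516 0.287 0.108]
```

View pics/c1.png

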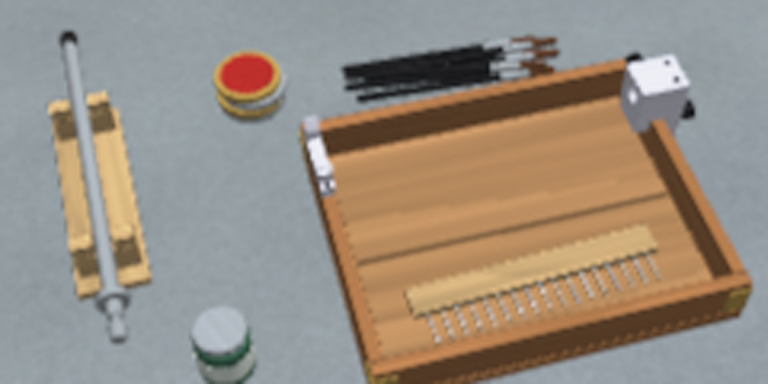

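The crop shows the rod's cap at scene pixel (201,167), its tip at (217,261) and the bore mouth at about (377.5,185). I'll move over the tray with the wrist camera turned so that one picture covers both clamp and saddle.

drive_tool(plan=[[0.0312, -0.033, -0.0034, 0, 0, 0, 1], [0.0312, -0.033, -0.0034, 0, 0, 0, 1], [0.0312, -0.033, -0.0034, 0, 0, 0, 1], [0.0312, -0.033, -0.0034, 0, 0, 0, 1], [0.0312, -0.033, -0.0034, 0, 0, 0, 1], [0.0312, -0.033, -0.0034, 0, 0, 0, 1], [0.0312, -0.033, -0.0034, 0, 0, 0, 1], [0.0312, -0.033, -0.0034, 0, 0, 0, 1], [0.0312, -0.033, -0.0034, 0, 0, 0, 1], [0.0312, -0.033, -0.0034, 0, 0, 0, 1]])

```text
t: 1.15
tcp_pos: [0.4118, -0.12, 0.2795]
tool_rot: [0.973, 0.233, 0.0, 0.0]
force: [0.8, -0.2, 0.4]
finger_gap: 0.996
gripper_force: 0.0
```

drive_tool(plan=[[0.0312, -0.033, -0.0034, 0, 0, 0, 1], [0.0312, -0.033, -0.0034, 0, 0, 0, 1], [0.0312, -0.033, -0.0034, 0, 0, 0, 1], [0.0312, -0.033, -0.0034, 0, 0, 0, 1], [0.0312, -0.033, -0.0034, 0, 0, 0, 1], [0.0312, -0.033, -0.0034, 0, 0, 0, 1], [0, 0, 0, 0, 0, -8.5, 1], [0, 0, 0, 0, 0, -8.5, 1], [0, 0, 0, 0, 0, -8.5, 1], [0, 0, 0, 0, 0, -8.5, 1]])

```text
t: 2.15
tcp_pos: [0.4887, 0.1399, 0.2994]
tool_rot: [0.86, 0.51, -0.0, -0.0]
force: [0.7, 0.5, 0.7]
finger_gap: 0.995
gripper_force: 0.0
```

drive_tool(plan=[[0, 0, 0, 0, 0, -8.5, 1], [0, 0, 0, 0, 0, -8.5, 1], [0, 0, 0, 0, 0, -8.5, 1], [0, 0, 0, 0, 0, -8.5, 1], [0, 0, 0, 0, 0, 0, 1], [0, 0, 0, 0, 0, 0, 1], [0, 0, 0, 0, 0, 0, 1]])

```text
t: 2.85
tcp_pos: [0.489, 0.1395, 0.2996]
tool_rot: [0.677, 0.736, -0.0, -0.0]
force: [0.1, -0.1, 0.0]
finger_gap: 1.003
gripper_force: 0.0
```

Run:
```python
from h import *
import pickle
d=snap('wrist'); save(d,'w1.png'); pickle.dump(d,open('w1.pkl','wb'))
print(manip.sense())
d=pickle.load(open('scene0.pkl','rb'))
p=plane(d,[201.3,217.2],[166.6,260.6],.05);print('rod ends',p,np.linalg.norm(p[1]-p[0]))
print('bore scene',plane(d,[377.5],[185.3],.082))
```

```text
{'t': 2.9, 'q': array([ 5.79095339e-02,  3.04208793e-01,  1.65161072e+00,  1.26906586e-05,
        1.18592968e+00, -2.63169386e-02]), 'qd': array([-0.00297907, -0.00244429, -0.00041454,  0.00111554, -0.00015491,
       -0.00882903]), 'tau': array([ 1.58883187e-03, -3.35980153e+01, -1.78931737e+01, -1.34900347e-05,
        1.93437714e-03,  1.07566177e-02]), 'tcp_pos': array([0.48899768, 0.13953904, 0.2996399 ]), 'tool_rot': array([ 6.76711837e-01,  7.36247977e-01, -5.21194572e-05, -5.86869691e-05]), 'force': array([ 0.32693605,  0.51912664, -0.21643573]), 'ft_torque': array([-0.0041773 ,  0.01841637,  0.042549  ]), 'gripper_force': 0.0, 'finger_gap': 0.9993914985082034}
rod ends [[ 0.28869762 -0.33748404  0.05      ]
 [ 0.67996353 -0.28788959  0.05      ]] 0.39439652410738496
bore scene [[0.50335721 0.23063736 0.082     ]]
```

View pics/w1.png

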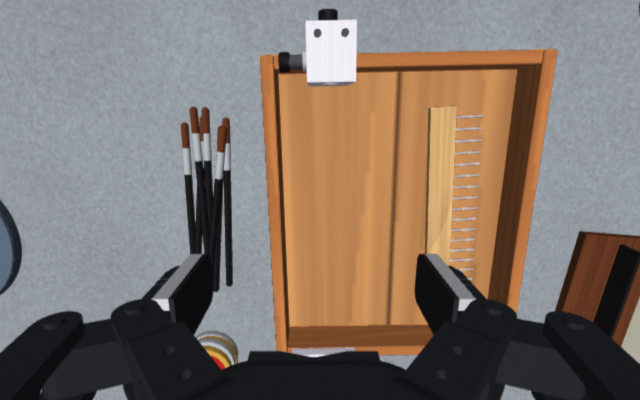

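The wrist view shows the clamp's top face from (305,20) to (357,82), with the plunger knob at (287,61). The tray's front rim runs from (262,57) to (280,355) and the saddle is hidden by the gripper body.

Run:
```python
from h import *
import pickle
d=pickle.load(open('w1.pkl','rb')); im=d['image'].astype(int)
P=pts(d); v,u=np.mgrid[0:400,0:640]
m=(im.min(2)>185)&(u>295)&(u<370)&(v<95)
print('block z_map height',np.median(P[m][:,2]), m.sum())
for r in(30,45,60,75): 
    us=u[r][m[r]]; print(r,us.min(),us.max(),end='; ')
for c in(312,330,350):
    vs=v[:,c][m[:,c]]; print(c,vs.min(),vs.max(),im[vs.max()-4:vs.max()+8,c].sum(1)//3)
e=[]
for r in range(26,76,4):
    us=u[r][m[r]]; e.append((us.min()-.5,us.max()+.5,r))
e=np.array(e); L=plane(d,e[:,0],e[:,2],.104);Rr=plane(d,e[:,1],e[:,2],.104)
for s in(L,Rr):
    k=np.polyfit(s[:,1],s[:,0],1); print('edge yaw',np.degrees(np.arctan(-k[0])),'x at y=.235:',np.polyval(k,.235))
print('z at front edge bottom', plane(d,[331,331],[80,83.5],.104))
# tray rims
hs=cv2.cvtColor(d['image'],cv2.COLOR_RGB2HSV)
m=(hs[...,1]>90)&(im[...,0]>120)
fl=[];fr=[]
for r in range(110,240,10):
    us=u[r][m[r]&(u[r]>240)&(u[r]<570)]; fl.append((us.min()-.5,r)); fr.append((us.max()+.5,r))
for f in(fl,fr):
    f=np.array(f);s=plane(d,f[:,0],f[:,1],.06);k=np.polyfit(s[:,1],s[:,0],1);print('rim yaw',np.degrees(np.arctan(-k[0])),'x at y=.1',np.polyval(k,.1), 'res',(s[:,0]-np.polyval(k,s[:,1])).std())
f=[]
for c in range(375,530,10):
    vs=v[:,c][m[:,c]]; f.append((c,vs.min()-.5))
f=np.array(f);s=plane(d,f[:,0],f[:,1],.06);k=np.polyfit(s[:,0],s[:,1],1);print('+y rim outer: yaw',np.degrees(np.arctan(k[0])),'y at x=.5',np.polyval(k,.5),np.polyval(k,.6))
```

```text
block z_map height 0.10456816597998489 3000
30 306 356; 45 306 356; 60 304 355; 75 307 355; 312 20 81 [241 241 242 241 228 166 108 100 103 118 132 136]
330 21 81 [239 239 239 238 219 167 169 141 115 125 134 136]
350 20 80 [240 240 240 240 233 189 113 104 116 129 132 133]
edge yaw 4.9812879125838485 x at y=.235: 0.4734543166116527
edge yaw 4.896852741877062 x at y=.235: 0.5183519208554594
z at front edge bottom [[0.49658581 0.23354133 0.104     ]
 [0.49687671 0.23056598 0.104     ]]
rim yaw 5.922712375026756 x at y=.1 0.44044233476543254 res 0.0002965763389730289
rim yaw 5.764480442473185 x at y=.1 0.740574007144639 res 0.0003335164050052199
+y rim outer: yaw 5.890426622460274 y at x=.5 0.26256929526319855 0.2728864031629467
```

Tray yaw is 5.85°, its width checks at 299 mm, and the clamp top is at 0.1045 m. The bore is at about (0.496, 0.233), 9 mm beyond nominal. I'll move over the rod now.

drive_tool(plan=[[-0.045, -0.0043, 0.005, 0, 0, 0, 1], [-0.045, -0.0043, 0.005, 0, 0, 0, 1], [-0.045, -0.0043, 0.005, 0, 0, 0, 1], [-0.045, -0.0043, 0.005, 0, 0, 0, 1], [-0.045, -0.0043, 0.005, 0, 0, 0, 1], [-0.045, -0.0043, 0.005, 0, 0, 0, 1], [-0.045, -0.0043, 0.005, 0, 0, 0, 1], [-0.045, -0.0043, 0.005, 0, 0, 0, 1], [-0.045, -0.0043, 0.005, 0, 0, 0, 1], [-0.045, -0.0043, 0.005, 0, 0, 0, 1]])

```text
t: 3.9
tcp_pos: [0.4845, -0.3144, 0.2495]
tool_rot: [0.677, 0.736, 0.0, 0.0]
force: [-0.0, 0.8, 0.2]
finger_gap: 1.0
gripper_force: 0.0
```

drive_tool(plan=[[0, 0, 0, 0, 0, 8.5, 1], [0, 0, 0, 0, 0, 8.5, 1], [0, 0, 0, 0, 0, 8.5, 1], [0, 0, 0, 0, 0, 8.5, 1], [0, 0, 0, 0, 0, 8.5, 1], [0, 0, 0, 0, 0, 8.5, 1], [0, 0, 0, 0, 0, 8.5, 1], [0, 0, 0, 0, 0, 8.5, 1], [0, 0, 0, 0, 0, 8.5, 1], [0, 0, 0, 0, 0, 8.5, 1]])

```text
t: 4.9
tcp_pos: [0.4848, -0.3125, 0.2496]
tool_rot: [0.997, 0.083, -0.0, -0.0]
force: [-0.1, 0.1, -0.1]
finger_gap: 0.998
gripper_force: 0.0
```

drive_tool(plan=[[0, 0, 0, 0, 0, 2.5, 1], [0, 0, 0, 0, 0, 0, 1], [0, 0, 0, 0, 0, 0, 1], [0, 0, 0, 0, 0, 0, 1]])

```text
t: 5.3
tcp_pos: [0.4848, -0.3125, 0.2497]
tool_rot: [0.998, 0.065, -0.0, 0.0]
force: [0.4, 0.3, -0.1]
finger_gap: 0.999
gripper_force: 0.0
```

Run:
```python
from h import *
import pickle
s=manip.sense();print(s['t'],s['tcp_pos'],s['tool_rot'])
for n in('wrist','side','scene'):
    d=snap(n); save(d,n+'2.png'); pickle.dump(d,open(n+'2.pkl','wb'))
    if n!='scene':
        s2=d
a=pickle.load(open('side2.pkl','rb'))['image'][130:190,290:440]
a=cv2.resize(a,None,fx=4,fy=4); b=pickle.load(open('wrist2.pkl','rb'))['image']; b=cv2.resize(b,(600,375))
cv2.imwrite('pics/j2.png',np.vstack([a[:220],b[:, :600]])[...,::-1])
```

```text
5.3 [ 0.48479151 -0.31250854  0.24970637] [ 9.97895067e-01  6.48493221e-02 -6.65374116e-07  2.07854960e-05]
```

View pics/j2.png

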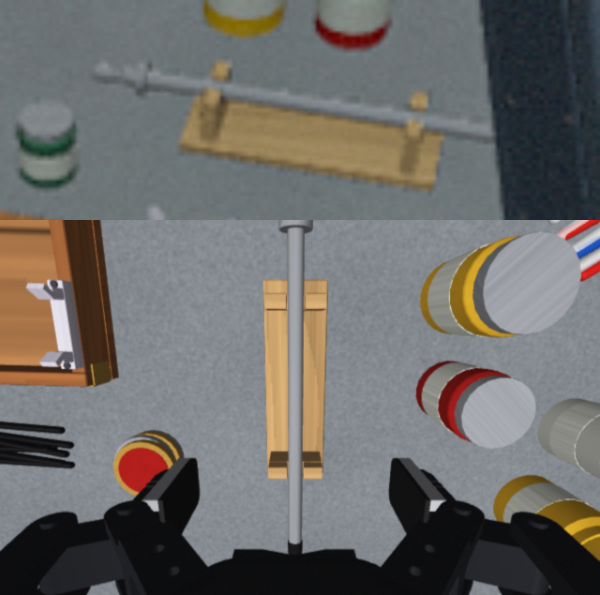

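The wrist view (bottom, scale 0.94) shows the rod vertical at column about 295, its collar at about (295,228) and the cap starting at (295,543). The saddle is at about (52,325). I'll measure the axis and collar, and triangulate the height.

Run:
```python
from h import *
import pickle
d=pickle.load(open('wrist2.pkl','rb')); g=cv2.cvtColor(d['image'],cv2.COLOR_RGB2GRAY).astype(float); hs=cv2.cvtColor(d['image'],cv2.COLOR_RGB2HSV)
# rod over wood: low saturation between wood, rows 90..260 wrist px
wood=hs[...,1]>60
E=[]
for r in range(105,255,6):
    row=wood[r]; c=316
    xs=np.where(~row[290:345])[0]+290
    # contiguous run around 315
    l=315
    while not row[l-1] and l>290: l-=1
    k=315
    while not row[k+1] and k<345: k+=1
    E.append((r,l-.5,k+.5))
E=np.array(E); print(E[::4])
A=plane(d,E[:,1],E[:,0],.05);B=plane(d,E[:,2],E[:,0],.05);M=(A+B)/2
k=np.polyfit(M[:,0],M[:,1],1); print('rod yaw',np.degrees(np.arctan(k[0])),'y at .4848',np.polyval(k,.4848),'width@.05',np.median(np.linalg.norm(A-B,axis=1)))
# depth height
P=pts(d); mm=~wood[105:255,312:320]; print('top z by depth',np.median(P[105:255,312:320][mm][:,2]))
# profile along rod for collar and cap
col=g[:,313:318].mean(1); print('collar rows',[int(x) for x in g[0:24,303:307].mean(1)],[int(x) for x in col[0:24]]); print('cap rows',[int(x) for x in col[330:362]])
print([int(x) for x in g[4,290:345]])
# saddle depth
m=(P[...,2]>.065)&(P[...,2]<.11)&(hs[...,1]<40)&(np.mgrid[0:400,0:640][1]<90)&(np.mgrid[0:400,0:640][0]<190)
Q=P[m];print('saddle',np.median(Q,0),Q.min(0),Q.max(0))
T=lambda p:(p@[.9948,.1019],p@[-.1019,.9948])
q=Q[:,:2];a=q@[.9948,.1019];b=q@[-.1019,.9948];print('n',np.percentile(a,[2,98]),'t',np.percentile(b,[2,98]),'clamp mouth',np.array([.4962,.233])@[.9948,.1019],np.array([.4962,.233])@[-.1019,.9948])
for n in('side','scene'):
    s=pickle.load(open(n+'2.pkl','rb')); print(n,proj(s,np.array([[.4848,np.polyval(k,.4848),.05],[.675,np.polyval(k,.675),.05]])))
```

```text
[[105.  306.5 323.5]
 [129.  306.5 322.5]
 [153.  306.5 322.5]
 [177.  306.5 322.5]
 [201.  306.5 322.5]
 [225.  307.5 321.5]
 [249.  306.5 322.5]]
rod yaw 7.427319303704057 y at .4848 -0.31278488870028986 width@.05 0.015440501687205377
top z by depth 0.058206238662947496
collar rows [156, 156, 156, 156, 155, 142, 104, 68, 64, 65, 68, 68, 70, 87, 115, 129, 130, 131, 132, 131, 129, 129, 129, 128] [162, 162, 162, 161, 147, 108, 72, 89, 132, 158, 161, 161, 161, 161, 161, 161, 162, 161, 161, 162, 162, 161, 161, 161]
cap rows [156, 157, 157, 156, 157, 157, 157, 156, 157, 157, 156, 156, 157, 156, 148, 110, 40, 25, 26, 26, 25, 25, 25, 25, 24, 24, 21, 15, 12, 13, 12, 12]
[136, 136, 139, 140, 142, 140, 137, 123, 120, 132, 144, 152, 155, 154, 153, 156, 159, 160, 157, 155, 156, 151, 146, 146, 148, 149, 148, 145, 142, 143, 142, 137, 133, 132, 128, 122, 116, 110, 102, 97, 89, 83, 77, 92, 140, 145, 145, 145, 144, 143, 141, 140, 137, 136, 135]
saddle [ 0.52247461 -0.09363136  0.07465829] [ 0.47957927 -0.10197017  0.06500746] [ 0.55966635 -0.07905243  0.09998532]
n [0.47050196 0.5454334 ] t [-0.15037613 -0.13632274] clamp mouth 0.51736246 0.18122562
side (array([366.852468  , 314.55027234]), array([155.04612642, 146.94403367]))
scene (array([208.40913731, 217.14234736]), array([208.93629977, 259.11437452]))
```

Run:
```python
from h import *
import pickle
d=pickle.load(open('wrist2.pkl','rb'))
c,s=np.cos(np.radians(7.43)),np.sin(np.radians(7.43)); a=np.array([c,s]);n=np.array([-s,c]); o=np.array([.4848,-.3128])
p=plane(d,315,345,.058)[:2]; print('cap edge along',(p-o)@a,'-> centre offset',(p-o)@a+.182)
p=plane(d,[315,315],[6.,8],.058)[:,:2]; print('collar rear along',(p-o)@a-.152)
for nm in('side0','scene0'):
    d=pickle.load(open(nm+'.pkl','rb'));P=pts(d); l=(P[...,:2]-o)@n; x=(P[...,:2]-o)@a
    for lo,hi,sg in((.04,.2,1),(.04,.2,-1)):
        m=(P[...,2]>.03)&(abs(x)<.06)&(l*sg>lo)&(l*sg<hi)&(P[...,2]<.2); print(nm,sg,np.sort(l[m]*sg)[:8].round(3))
```

```text
cap edge along -0.18486243681105885 -> centre offset -0.002862436811058855
collar rear along [-0.00136424 -0.00288159]
side0 1 []
side0 -1 [0.136 0.137 0.138 0.139 0.139 0.139 0.14  0.141]
scene0 1 []
scene0 -1 [0.147 0.147 0.148 0.148 0.148 0.148 0.148 0.148]
```

The rod centre is 2.5 mm behind the TCP, the yaw matches, and the space around is clear. I'll descend and grip.

drive_tool(plan=[[-0.0024, 0.0003, 0.03, 0, 0, 0, 1], [0, 0, 0.04, 0, 0, 0, 1], [0, 0, 0.04, 0, 0, 0, 1], [0, 0, 0.04, 0, 0, 0, 1], [0, 0, 0.03, 0, 0, 0, 1], [0, 0, 0.015, 0, 0, 0, 1], [0, 0, 0.0097, 0, 0, 0, 1], [0, 0, 0, 0, 0, 0, 1], [0, 0, 0, 0, 0, 0, 0]])

```text
t: 6.35
tcp_pos: [0.4832, -0.3138, 0.0461]
tool_rot: [0.998, 0.065, 0.001, 0.001]
force: [0.4, -0.7, 0.6]
finger_gap: 0.86
gripper_force: 0.0
```

drive_tool(plan=[[0, 0, 0, 0, 0, 0, -0.5], [0, 0, 0, 0, 0, 0, -1], [0, 0, 0, 0, 0, 0, -1], [0, 0, 0, 0, 0, 0, -1], [0, 0, 0, 0, 0, 0, -1], [0, 0, 0, 0, 0, 0, -1], [0, 0, 0, 0, 0, 0, -1], [0, 0, 0, 0, 0, 0, -1]], newtons=60)

```text
t: 7.15
tcp_pos: [0.4827, -0.3133, 0.0458]
tool_rot: [0.998, 0.065, 0.0, 0.0]
force: [-1.5, 0.9, 6.9]
finger_gap: 0.168
gripper_force: 58.4
```

drive_tool(plan=[[0, 0, -0.005, 0, 0, 0, -1], [0, 0, -0.01, 0, 0, 0, -1], [0, 0, -0.02, 0, 0, 0, -1], [0, 0, -0.03, 0, 0, 0, -1], [0, 0, -0.03, 0, 0, 0, -1], [0, 0, -0.03, 0, 0, 0, -1], [0, 0, -0.02, 0, 0, 0, -1], [0, 0, -0.01, 0, 0, 0, -1], [0, 0, 0, 0, 0, 0, -1], [0, 0, 0, 0, 0, 0, -1]])

```text
t: 8.15
tcp_pos: [0.4818, -0.3125, 0.1992]
tool_rot: [0.998, 0.065, -0.001, -0.001]
force: [0.3, -0.2, -2.5]
finger_gap: 0.167
gripper_force: 58.6
```

Run:
```python
from h import *
import pickle
s=manip.sense();print(s['t'],s['tcp_pos'],s['tool_rot'],s['force'],s['ft_torque'],s['finger_gap'])
d=snap('wrist'); pickle.dump(d,open('w3.pkl','wb')); save(d,'w3.png')
```

```text
8.15 [ 0.48177206 -0.3124632   0.19916362] [ 9.97904633e-01  6.46931787e-02 -7.13090253e-04 -7.91708720e-04] [ 0.32823602 -0.17692968 -2.50871698] [-0.00876149  0.04168575  0.01031492] 0.1674188256579274
```

View pics/w3.png

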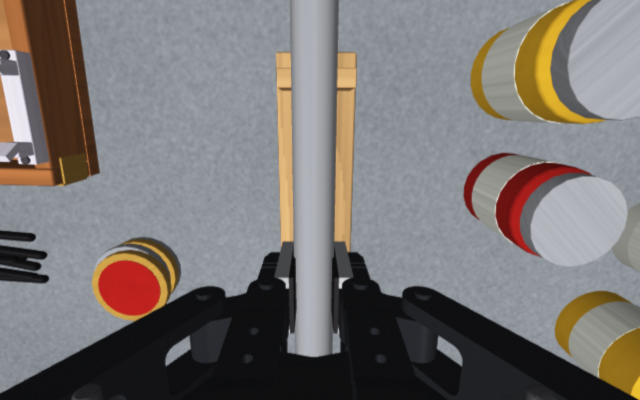

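The rod is held straight at column 315, centred between the pads. I'll carry it over the tray and turn it parallel to the bore.

drive_tool(plan=[[0.0048, -0.019, 0, 0, 0, 0, -1], [0.0098, -0.0385, 0, 0, 0, 0, -1], [0.0098, -0.0385, 0, 0, 0, 0, -1], [0.0098, -0.0385, 0, 0, 0, 0, -1], [0.0098, -0.0385, 0, 0, 0, 0, -1], [0.0098, -0.0385, 0, 0, 0, 0, -1], [0.0098, -0.0385, 0, 0, 0, 0, -1], [0.0098, -0.0385, 0, 0, 0, 0, -1], [0.005, -0.0195, 0, 0, 0, 0, -1], [0, 0, 0, 0, 0, -3, -1]])

```text
t: 9.2
tcp_pos: [0.5187, 0.0068, 0.1989]
tool_rot: [0.996, 0.094, -0.002, -0.001]
force: [0.3, -0.3, -2.6]
finger_gap: 0.165
gripper_force: 58.8
```

drive_tool(plan=[[0, 0, 0, 0, 0, -6, -1], [0, 0, 0, 0, 0, -7, -1], [0, 0, 0, 0, 0, -7, -1], [0, 0, 0, 0, 0, -7, -1], [0, 0, 0, 0, 0, -7, -1], [0, 0, 0, 0, 0, -7, -1], [0, 0, 0, 0, 0, -7, -1], [0, 0, 0, 0, 0, -7, -1], [0, 0, 0, 0, 0, -7, -1], [0, 0, 0, 0, 0, -7, -1]])

```text
t: 10.2
tcp_pos: [0.519, 0.0036, 0.1988]
tool_rot: [0.768, 0.641, -0.001, -0.001]
force: [-0.2, -0.2, -2.3]
finger_gap: 0.166
gripper_force: 58.8
```

drive_tool(plan=[[0, 0, 0, 0, 0, -7, -1], [0, 0, 0, 0, 0, -6, -1], [0, 0, 0, 0, 0, -3.4, -1], [0, 0, 0, 0, 0, 0, -1], [0, 0, 0, 0, 0, 0, -1]])

```text
t: 10.7
tcp_pos: [0.5196, 0.0032, 0.1993]
tool_rot: [0.671, 0.742, -0.0, -0.001]
force: [-1.0, 0.1, -2.5]
finger_gap: 0.165
gripper_force: 58.8
```

```bash
cat > st.py <<'E'
from h import *
NN=np.array([.9948,.1019]);TT=np.array([-.1019,.9948])
s=manip.sense();p=s['tcp_pos'];Rm=R.from_quat(s['tool_rot']).as_matrix()
print('t',round(s['t'],2),'p',p.round(4),'n,t',(p[:2]@NN).round(4),(p[:2]@TT).round(4),'yaw',np.degrees(np.arctan2(Rm[1,0],Rm[0,0])).round(2),'xpitch(z of tool x)',Rm[2,0].round(4),'F n,t,z',(s['force'][:2]@NN).round(1),(s['force'][:2]@TT).round(1),s['force'][2].round(1),'M',s['ft_torque'].round(2),'gap',round(s['finger_gap'],3))
E
python3 st.py
```

```text
t 10.7 p [0.5196 0.0032 0.1993] n,t 0.5172 -0.0498 yaw 95.76 xpitch(z of tool x) 0.0009 F n,t,z -1.0 0.2 -2.5 M [-0.01 -0.01 -0.  ] gap 0.165
```

drive_tool(plan=[[0, 0, 0.02, 0, 0, 0, -1], [0, 0, 0.03, 0, 0, 0, -1], [0, 0, 0.025, 0, 0, 0, -1], [0, 0, 0.009, 0, 0, 0, -1], [0, 0, 0, 0, 0, 0, -1], [0, 0, 0, 0, 0, 0, -1]])

```text
t: 11.3
tcp_pos: [0.521, 0.0024, 0.1166]
tool_rot: [0.67, 0.742, 0.0, 0.0]
force: [0.2, 0.5, -2.8]
finger_gap: 0.166
gripper_force: 58.8
```

```bash
python3 st.py
python3 - <<'E'
from h import *
import pickle
for n in('scene','side','wrist'):
    d=snap(n); pickle.dump(d,open(n+'4.pkl','wb'))
    if n=='scene': a=d['image'][150:250,250:420]
    if n=='side': b=d['image'][165:315,270:440]
a=cv2.resize(a,None,fx=3.2,fy=3.2,interpolation=2);b=cv2.resize(b,None,fx=1.6*1.2,fy=1.6*1.2,interpolation=2)
a=cv2.resize(a,(544,320)); b=cv2.resize(b,(317,280)); b=cv2.copyMakeBorder(b,0,0,0,544-317,0)
cv2.imwrite('pics/j4.png',np.vstack([a,b])[...,::-1])
E
```

```text
t 11.3 p [0.521  0.0024 0.1166] n,t 0.5186 -0.0507 yaw 95.8 xpitch(z of tool x) -0.0003 F n,t,z 0.2 0.5 -2.8 M [ 0.01 -0.06 -0.05] gap 0.166
```

View pics/j4.png

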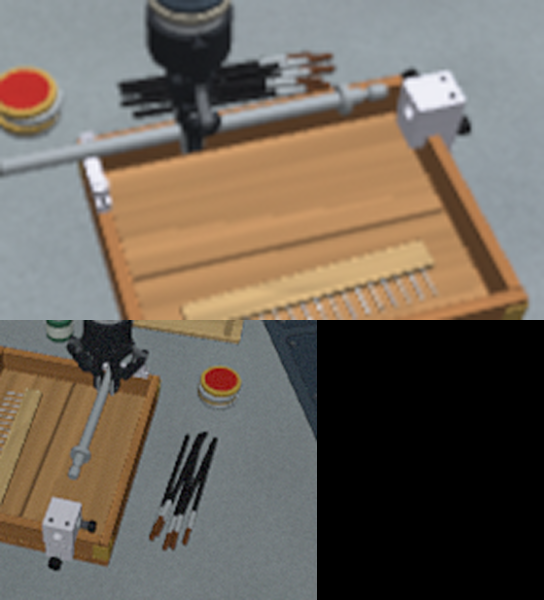

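The scene view (top) shows the rod above the tray with its tip at (385,88), heading for the block with the bore at (405,112). The side view shows the tip at (73,470) and the block at (61,520). I'll triangulate the rod axis and re-measure the block in both views.

```bash
cat > ax.py <<'E'
from h import *
import pickle,sys
NN=np.array([.9948,.1019]);TT=np.array([-.1019,.9948])
def planeof(d,guess0,guess1):
    """edge midpoints of the grey rod along the line between two world points -> plane (normal, origin)"""
    sat=cv2.cvtColor(d['image'],cv2.COLOR_RGB2HSV)[...,1].astype(np.float32)
    u,v=proj(d,np.array([guess0,guess1])); a=np.array([u[0],v[0]]);b=np.array([u[1],v[1]])
    w=(b-a)/np.linalg.norm(b-a);nr=np.array([-w[1],w[0]]);out=[]
    off=np.arange(-11,11.01,.1)
    for f in np.linspace(0,1,25):
        c=a+(b-a)*f; q=c+off[:,None]*nr
        pr=cv2.remap(sat,q[:,0].astype('f4')[None],q[:,1].astype('f4')[None],cv2.INTER_LINEAR)[0]
        m=pr<70; i0=len(off)//2
        k=np.where(m)[0]
        if len(k)==0: continue
        i=k[np.argmin(abs(k-i0))]; l=r=i
        while l>0 and m[l-1]: l-=1
        while r<len(off)-1 and m[r+1]: r+=1
        if l==0 or r==len(off)-1: continue
        out.append((*(c+nr*(off[l]+off[r])/2),off[r]-off[l]))
    out=np.array(out); wd=np.median(out[:,2]); out=out[abs(out[:,2]-wd)<.8]
    vx,vy,x0,y0=cv2.fitLine(out[:,:2].astype('f4'),cv2.DIST_HUBER,0,.01,.01).ravel()
    o,r=ray(d,[x0-40*vx,x0+40*vx],[y0-40*vy,y0+40*vy]); n=np.cross(r[0],r[1]); return o,n/np.linalg.norm(n),len(out),wd
def axis(ds,g0,g1):
    pl=[planeof(d,g0,g1) for d in ds]
    dr=np.cross(pl[0][1],pl[1][1]); dr/=np.linalg.norm(dr); dr*=np.sign(dr[1])
    A=np.array([pl[0][1],pl[1][1],[-.1019,.9948,0]])
    def at(t): return np.linalg.solve(A,[pl[0][0]@pl[0][1],pl[1][0]@pl[1][1],t])
    print('samples',[(p[2],round(p[3],1)) for p in pl],'yaw',np.degrees(np.arctan2(dr[1],dr[0])).round(2),'pitch deg',np.degrees(np.arcsin(dr[2])).round(2))
    return at
E
python3 - <<'E'
from ax import *
sc,si=[pickle.load(open(n+'4.pkl','rb')) for n in('scene','side')]
w=lambda n,t,z:np.r_[NN*n+TT*t,z]
at=axis((sc,si),w(.518,-.01,.12),w(.518,.09,.12))
for t in(-.05,.05,.15,.18): p=at(t); print(t,'n',(p[:2]@NN).round(4),'z',p[2].round(4))
for nm,d in(('scene',sc),('side',si)):
    im=d['image'].astype(int); P=pts(d)
    m=(im.min(2)>(200 if nm=='side' else 215)).astype('uint8'); u,v=proj(d,w(.5174,.203,.104)); 
    k,lab,st,c=cv2.connectedComponentsWithStats(m); i=lab[int(v),int(u)]; print(nm,st[i],'minmean',im.min(2)[int(v)-2:int(v)+3,int(u)-2:int(u)+3].mean())
    cn=max(cv2.findContours((lab==i).astype('uint8'),0,1)[0],key=len)[:,0].astype(float)
    q=plane(d,cn[:,0],cn[:,1],.104)[:,:2]; print(cv2.minAreaRect(np.c_[q@NN,q@TT].astype('f4')))
E
```

```text
samples [(23, np.float64(5.5)), (25, np.float64(5.3))] yaw 95.72 pitch deg -0.45
-0.05 n 0.5173 z 0.1203
0.05 n 0.5175 z 0.1195
0.15 n 0.5178 z 0.1187
0.18 n 0.5178 z 0.1185
scene [377 173  18  11 125] minmean 237.16
((0.5187212824821472, 0.20410926640033722), (0.040498021990060806, 0.047886550426483154), 2.2069714069366455)
side [     0      0    640    400 256000] minmean 175.52
((0.6427881121635437, -0.4611377716064453), (3.329575300216675, 2.0553855895996094), 15.340031623840332)
```

Run:
```python
from ax import *
w=lambda n,t,z:np.r_[NN*n+TT*t,z]
for nm in('scene','side'):
    d=pickle.load(open(nm+'4.pkl','rb')); g=d['image'].min(2).astype('f4')
    # scan across the top face along n at several t, at z=.104; half-height edges
    res=[]
    ns=np.arange(.475,.56,.0004)
    for t in np.arange(.188,.222,.004):
        u,v=proj(d,np.array([w(n,t,.104) for n in ns])); pr=cv2.remap(g,u.astype('f4')[None],v.astype('f4')[None],cv2.INTER_LINEAR)[0]
        top=np.median(pr[(ns>.505)&(ns<.53)]); m=pr>.72*top; c=np.argmin(abs(ns-.517)); l=r=c
        while l>0 and m[l-1]: l-=1
        while r<len(ns)-1 and m[r+1]: r+=1
        res.append((t,ns[l],ns[r],top))
    res=np.array(res); print(nm,res.round(4).tolist()); print('centre',np.median(res[:,1:3].mean(1)),'width',np.median(res[:,2]-res[:,1]))
    # rod axis n in this view alone with z=.1205 / .1195
    for z in(.1195,.1215):
        o,n,_,_=planeof(d,w(.518,-.01,.12),w(.518,.09,.12)); 
        for t in(.0,.1): b=w(0,t,z); x=(o-b)@n/(np.r_[NN,0]@n); print(' z',z,'t',t,'n',x.round(4),end='')
    print()
```

```text
scene [[0.188, 0.4962, 0.5414, 237.625], [0.192, 0.497, 0.5418, 237.3555], [0.196, 0.497, 0.5418, 237.7266], [0.2, 0.4954, 0.5418, 237.6572], [0.204, 0.4934, 0.5414, 237.123], [0.208, 0.4942, 0.5414, 237.0], [0.212, 0.4942, 0.5414, 237.0], [0.216, 0.493, 0.5422, 223.8457], [0.22, 0.5062, 0.5266, 219.7188]]
centre 0.5178000000000011 width 0.046400000000001274
 z 0.1195 t 0.0 n 0.5171 z 0.1195 t 0.1 n 0.518 z 0.1215 t 0.0 n 0.5188 z 0.1215 t 0.1 n 0.5197
side [[0.188, 0.4946, 0.539, 176.5156], [0.192, 0.4942, 0.539, 175.8535], [0.196, 0.4942, 0.5394, 175.2188], [0.2, 0.4946, 0.539, 175.625], [0.204, 0.4938, 0.539, 176.3438], [0.208, 0.4942, 0.5394, 175.2188], [0.212, 0.4938, 0.5394, 176.2803], [0.216, 0.4882, 0.539, 174.6543], [0.22, 0.5082, 0.5258, 173.7549]]
centre 0.5168000000000011 width 0.045200000000001295
 z 0.1195 t 0.0 n 0.5175 z 0.1195 t 0.1 n 0.5175 z 0.1215 t 0.0 n 0.517 z 0.1215 t 0.1 n 0.5171
```

Rod and bore agree within about 1 mm across all cameras. I'll correct by -0.5 mm, lower to bore height, and look again.

drive_tool(plan=[[0, -0.0005, 0.01, 0, 0, 0, -1], [0, 0, 0.014, 0, 0, 0, -1], [0, 0, 0.008, 0, 0, 0, -1], [0, 0, 0.004, 0, 0, 0, -1], [0, 0, 0.0015, 0, 0, 0, -1], [0, 0, 0, 0, 0, 0, -1], [0, 0, 0, 0, 0, 0, -1]])

```text
t: 12.15
tcp_pos: [0.5202, 0.0023, 0.0788]
tool_rot: [0.67, 0.742, 0.0, 0.0]
force: [-0.0, -0.5, -2.1]
finger_gap: 0.166
gripper_force: 58.8
```

```bash
python3 st.py
python3 - <<'E'
from ax import *
w=lambda n,t,z:np.r_[NN*n+TT*t,z]
D=[]
for n in('scene','side'):
    d=snap(n); pickle.dump(d,open(n+'5.pkl','wb')); D.append(d)
at=axis(D,w(.5175,-.01,.082),w(.5175,.095,.082))
for t in(-.05,.05,.15,.18): p=at(t); print(t,'n',(p[:2]@NN).round(4),'z',p[2].round(4))
a=cv2.resize(D[0]['image'][165:205,340:405],(780,480),interpolation=cv2.INTER_CUBIC)
cv2.imwrite('pics/c5.png',a[...,::-1])
print('expect bore',proj(D[0],w(.5175,.18,.082)),'tip',proj(D[0],at(.15)))
E
```

```text
t 12.15 p [0.5202 0.0023 0.0788] n,t 0.5178 -0.0507 yaw 95.82 xpitch(z of tool x) -0.0002 F n,t,z -0.1 -0.5 -2.1 M [-0.03  0.05  0.06] gap 0.166
samples [(25, np.float64(5.3)), (24, np.float64(5.3))] yaw 95.87 pitch deg -0.25
-0.05 n 0.5162 z 0.0828
0.05 n 0.5161 z 0.0824
0.15 n 0.5161 z 0.082
0.18 n 0.5161 z 0.0818
expect bore (np.float64(377.2456420062817), np.float64(183.71414445851596)) tip (np.float64(368.4537434816428), np.float64(185.2149437309233))
```

View pics/c5.png

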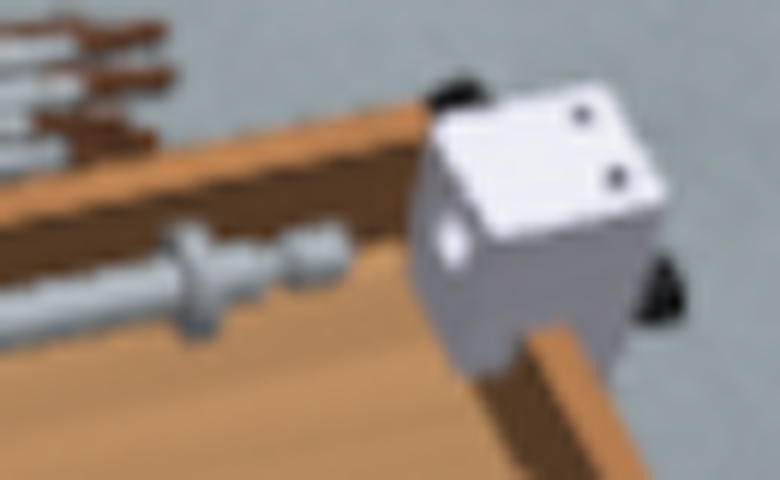

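In the crop the bore shows as a bright spot at (454,243) and the rod axis runs through the tip at about (335,252). I'll check the bore position against the block corners numerically.

Run:
```python
from ax import *
w=lambda n,t,z:np.r_[NN*n+TT*t,z]
d=pickle.load(open('scene5.pkl','rb')); si=pickle.load(open('side5.pkl','rb'))
crop=lambda p:(np.array(proj(d,p)).T+.5-[340,165])*12
n0=.5175
for nm,p in dict(A=w(n0-.022,.18,.104),B=w(n0+.022,.18,.104),C=w(n0-.022,.23,.104),D=w(n0+.022,.23,.104),Abot=w(n0-.022,.18,.06),Bbot=w(n0+.022,.18,.06),bore=w(n0,.18,.082)).items(): print(nm,crop(p).round(0))
th=np.linspace(0,2*np.pi,60); c=crop(np.array([w(n0+.00875*np.cos(a),.18,.082+.00875*np.sin(a)) for a in th])); print('bore ellipse box',c.min(0).round(),c.max(0).round())
g=d['image'].min(2)[176:192,372:384]; print(g)
at=axis((d,si),w(.5175,-.01,.082),w(.5175,.095,.082))
print('rod line crop',crop(at(.05)),crop(at(.14)),crop(at(.18)))
# rod line from the groove/tip part alone
print(planeof(d,w(.5165,.125,.082),w(.5165,.147,.082))[2:])
```

```text
A [433. 117.]
B [496. 233.]
C [604.  83.]
D [670. 196.]
Abot [412. 228.]
Bbot [472. 343.]
bore [453. 231.]
bore ellipse box [440. 199.] [466. 262.]
[[ 69  67  65  96 192 230 235 235 235 236 236 237]
 [ 41  37  38  95 141 219 236 236 237 237 238 238]
 [ 37  38  44  99 113 192 232 237 237 238 237 238]
 [ 37  36  52 101 111 142 202 232 238 237 237 238]
 [ 38  39  69 104 111 112 162 225 238 238 238 238]
 [ 40  39  84 109 113 113 142 203 233 237 237 237]
 [ 38  39  93 111 121 134 123 142 221 237 237 237]
 [ 37  43  99 113 139 173 150 118 191 231 232 224]
 [ 44  49 100 113 159 213 188 132 142 188 190 168]
 [ 77  74 108 113 155 225 204 137 115 117 119 119]
 [ 99  94 113 113 126 196 176 123 115 117 118 118]
 [ 96  97 115 115 114 139 134 117 116 118 119 120]
 [ 92  96 115 115 114 113 114 115 119 120 120 120]
 [ 91  90 107 116 115 115 115 116 119 120 119 119]
 [ 89  89  95 114 115 115 114 115 118 119 120 120]
 [ 89  89  89 106 116 114 115 117 120 121 122 121]]
samples [(25, np.float64(5.3)), (24, np.float64(5.3))] yaw 95.87 pitch deg -0.25
rod line crop [ -4.34473806 321.2605669 ] [312.7622113  255.74492048] [450.84477762 227.21647413]
(19, np.float64(5.099999999999982))
```

Run:
```python
from ax import *
w=lambda n,t,z:np.r_[NN*n+TT*t,z]
np.set_printoptions(linewidth=160)
d=pickle.load(open('side5.pkl','rb')); sc=pickle.load(open('scene5.pkl','rb'))
th=np.linspace(0,2*np.pi,60)
for n0 in(.5168,.5188):
    u,v=proj(d,np.array([w(n0+.00875*np.cos(a),.23,.082+.00875*np.sin(a)) for a in th])); print('rear bore ellipse',n0,u.min().round(1),u.max().round(1),v.min().round(1),v.max().round(1),'centre',u.mean().round(2),v.mean().round(2))
u0,v0=int(u.mean()),int(v.mean()); print(u0-8,v0-8); print(d['image'].min(2)[v0-8:v0+9,u0-8:u0+9])
def cen(d,u0,v0,th,r):
    g=d['image'].min(2).astype(float)[v0-r:v0+r+1,u0-r:u0+r+1]; y,x=np.mgrid[v0-r:v0+r+1,u0-r:u0+r+1]; m=np.clip(g-th,0,None); return (m*x).sum()/m.sum(),(m*y).sum()/m.sum()
```

```text
rear bore ellipse 0.5168 297.3 303.6 278.1 282.1 centre 300.41 280.11
rear bore ellipse 0.5188 296.6 302.9 278.0 281.9 centre 299.7 279.94
291 271
[[ 62  58 125 179 171 112  75 131 182 177 174 175 175 176 179 176 175]
 [ 56  78 151 181 164  94  50 116 179 176 173 171 180 178 162 160 168]
 [ 41  98 167 180 175 152 134 155 182 175 176 175 182 165  83  93 154]
 [ 50 104 159 165 173 180 182 179 180 173 174 176 178 164  73  87 146]
 [ 48  97 132 143 150 163 167 166 171 171 174 181 179 171 144 150 167]
 [ 39  94 136 132 129 133 134 134 143 156 158 167 171 174 178 178 184]
 [ 34  81 132 136 132 130 134 128 127 128 126 134 139 148 156 168 170]
 [ 30  84 133 131 136 135 125 129 137 135 134 126 129 130 131 128 142]
 [ 32  75 127 135 134 137 125 133 159 166 153 140 135 129 137 131 133]
 [ 33  53 118 140 134 133 133 150 174 188 181 165 139 130 135 135 134]
 [ 30  56 120 140 134 134 136 147 176 186 176 166 144 128 133 132 137]
 [ 27  66 121 133 135 135 133 135 158 169 165 151 132 128 133 134 137]
 [ 45  56 107 137 139 136 136 132 126 133 136 132 138 142 131 134 136]
 [ 31  22  62 121 138 126 136 139 137 142 134 132 137 130 137 133 136]
 [ 39  33  55 116 136 125 140 143 142 143 126 136 144 139 132 134 135]
 [ 43  37  41 103 140 136 130 134 136 134 127 141 147 141 125 136 141]
 [ 28  41  39 100 137 135 136 137 136 136 140 133 139 132 124 144 142]]
```

The rear bore opening in the side view fits n ≈ 0.517, and the rod sits about 0.7 mm short in n and slightly high. I'll correct by +0.6 and -0.8 mm, approach, and then enter in small steps.

drive_tool(plan=[[0, 0.0006, 0.0008, 0, 0, 0, -1], [0.008, 0, 0, 0, 0, 0, -1], [0.008, 0, 0, 0, 0, 0, -1], [0.006, 0, 0, 0, 0, 0, -1], [0.002, 0, 0, 0, 0, 0, -1], [0.002, 0, 0, 0, 0, 0, -1], [0.001, 0, 0, 0, 0, 0, -1], [0, 0, 0, 0, 0, 0, -1]])

```text
t: 13.05
tcp_pos: [0.5178, 0.0294, 0.0777]
tool_rot: [0.67, 0.742, -0.0, 0.0]
force: [0.0, -0.7, -2.3]
finger_gap: 0.167
gripper_force: 58.8
```

```bash
python3 st.py
```

```text
t 13.05 p [0.5178 0.0294 0.0777] n,t 0.5181 -0.0235 yaw 95.83 xpitch(z of tool x) -0.0 F n,t,z -0.1 -0.7 -2.3 M [-0.01 -0.03 -0.  ] gap 0.167
```

drive_tool(plan=[[0.0015, 0, 0, 0, 0, 0, -1], [0.0015, 0, 0, 0, 0, 0, -1], [0.001, 0, 0, 0, 0, 0, -1], [0, 0, 0, 0, 0, 0, -1]])

```text
t: 13.45
tcp_pos: [0.5173, 0.0334, 0.0777]
tool_rot: [0.67, 0.742, -0.0, -0.0]
force: [-0.6, 0.1, -2.5]
finger_gap: 0.164
gripper_force: 58.8
```

```bash
python3 st.py
```

```text
t 13.45 p [0.5173 0.0334 0.0777] n,t 0.518 -0.0195 yaw 95.82 xpitch(z of tool x) 0.0 F n,t,z -0.6 0.1 -2.5 M [ 0.01 -0.    0.02] gap 0.164
```

drive_tool(plan=[[0.001, 0, 0, 0, 0, 0, -1], [0.001, 0, 0, 0, 0, 0, -1], [0.001, 0, 0, 0, 0, 0, -1], [0, 0, 0, 0, 0, 0, -1]])

```text
t: 13.85
tcp_pos: [0.517, 0.0364, 0.0777]
tool_rot: [0.67, 0.742, -0.0, -0.0]
force: [-0.4, -0.7, -1.8]
finger_gap: 0.164
gripper_force: 58.8
```

```bash
python3 st.py
```

```text
t 13.85 p [0.517  0.0364 0.0777] n,t 0.518 -0.0164 yaw 95.83 xpitch(z of tool x) 0.0 F n,t,z -0.5 -0.7 -1.8 M [-0.09 -0.02  0.04] gap 0.164
```

drive_tool(plan=[[0.001, 0, 0, 0, 0, 0, -1], [0.001, 0, 0, 0, 0, 0, -1], [0, 0, 0, 0, 0, 0, -1]])

```text
t: 14.15
tcp_pos: [0.5168, 0.0384, 0.0777]
tool_rot: [0.67, 0.742, -0.0, -0.0]
force: [0.7, 0.3, -1.9]
finger_gap: 0.163
gripper_force: 58.8
```

```bash
python3 st.py
```

```text
t 14.15 p [0.5168 0.0384 0.0777] n,t 0.518 -0.0145 yaw 95.82 xpitch(z of tool x) 0.0001 F n,t,z 0.7 0.2 -1.9 M [-0.05 -0.02 -0.04] gap 0.163
```

drive_tool(plan=[[0.001, 0, 0, 0, 0, 0, -1], [0.001, 0, 0, 0, 0, 0, -1], [0.001, 0, 0, 0, 0, 0, -1], [0, 0, 0, 0, 0, 0, -1]])

```text
t: 14.55
tcp_pos: [0.5165, 0.0414, 0.0777]
tool_rot: [0.67, 0.742, -0.0, -0.0]
force: [-0.3, -0.3, -1.6]
finger_gap: 0.167
gripper_force: 58.8
```

```bash
python3 st.py
```

```text
t 14.55 p [0.5165 0.0414 0.0777] n,t 0.518 -0.0114 yaw 95.83 xpitch(z of tool x) 0.0001 F n,t,z -0.3 -0.2 -1.6 M [ 0.04 -0.02  0.03] gap 0.167
```

drive_tool(plan=[[0.001, 0, 0, 0, 0, 0, -1], [0.001, 0, 0, 0, 0, 0, -1], [0.001, 0, 0, 0, 0, 0, -1], [0, 0, 0, 0, 0, 0, -1]])

```text
t: 14.95
tcp_pos: [0.5162, 0.0444, 0.0777]
tool_rot: [0.67, 0.742, -0.0, -0.0]
force: [-0.3, 0.1, -1.5]
finger_gap: 0.164
gripper_force: 58.8
```

```bash
python3 st.py
```

```text
t 14.95 p [0.5162 0.0444 0.0777] n,t 0.518 -0.0085 yaw 95.83 xpitch(z of tool x) 0.0 F n,t,z -0.3 0.1 -1.5 M [ 0.01 -0.01  0.07] gap 0.164
```

Entry shows no axial resistance, only about 1 N of light support. I'll raise a hair and continue to the plunger.

drive_tool(plan=[[0.0015, 0, -0.0003, 0, 0, 0, -1], [0.0015, 0, 0, 0, 0, 0, -1], [0.0015, 0, 0, 0, 0, 0, -1], [0, 0, 0, 0, 0, 0, -1]])

```text
t: 15.35
tcp_pos: [0.5157, 0.0489, 0.078]
tool_rot: [0.67, 0.742, -0.0, -0.0]
force: [-0.2, 0.6, -2.4]
finger_gap: 0.164
gripper_force: 58.8
```

```bash
python3 st.py
```

```text
t 15.35 p [0.5157 0.0489 0.078 ] n,t 0.518 -0.0039 yaw 95.83 xpitch(z of tool x) 0.0001 F n,t,z -0.2 0.6 -2.4 M [-0.01 -0.02  0.02] gap 0.164
```

drive_tool(plan=[[0.001, 0, 0, 0, 0, 0, -1], [0.001, 0, 0, 0, 0, 0, -1], [0.001, 0, 0, 0, 0, 0, -1], [0, 0, 0, 0, 0, 0, -1]])

```text
t: 15.75
tcp_pos: [0.5159, 0.0515, 0.0781]
tool_rot: [0.67, 0.742, 0.0, 0.0]
force: [0.8, -1.9, -1.9]
finger_gap: 0.167
gripper_force: 58.8
```

```bash
python3 st.py
```

```text
t 15.75 p [0.5159 0.0515 0.0781] n,t 0.5185 -0.0014 yaw 95.81 xpitch(z of tool x) -0.0005 F n,t,z 0.6 -1.9 -1.9 M [-0.29 -0.07 -0.08] gap 0.167
```

The plunger is felt at about the expected depth. I'll continue gently.

drive_tool(plan=[[0.001, 0, 0, 0, 0, 0, -1], [0.001, 0, 0, 0, 0, 0, -1], [0, 0, 0, 0, 0, 0, -1]])

```text
t: 16.05
tcp_pos: [0.5157, 0.0533, 0.0781]
tool_rot: [0.67, 0.742, 0.0, 0.0]
force: [1.3, -4.1, -1.9]
finger_gap: 0.16
gripper_force: 58.8
```

```bash
python3 st.py
```

```text
t 16.05 p [0.5157 0.0533 0.0781] n,t 0.5184 0.0004 yaw 95.82 xpitch(z of tool x) -0.0006 F n,t,z 0.9 -4.2 -1.9 M [-0.69 -0.17 -0.07] gap 0.16
```

drive_tool(plan=[[0.001, 0, 0, 0, 0, 0, -1], [0.001, 0, 0, 0, 0, 0, -1], [0, 0, 0, 0, 0, 0, -1]])

```text
t: 16.35
tcp_pos: [0.5149, 0.0561, 0.078]
tool_rot: [0.671, 0.742, 0.0, -0.0]
force: [0.3, -0.9, -1.2]
finger_gap: 0.163
gripper_force: 58.9
```

```bash
python3 st.py
```

```text
t 16.35 p [0.5149 0.0561 0.078 ] n,t 0.5179 0.0034 yaw 95.77 xpitch(z of tool x) 0.0009 F n,t,z 0.2 -0.9 -1.2 M [-0.13 -0.07 -0.11] gap 0.163
```

drive_tool(plan=[[0.0015, 0, 0, 0, 0, 0, -1], [0.0015, 0, 0, 0, 0, 0, -1], [0.0015, 0, 0, 0, 0, 0, -1], [0, 0, 0, 0, 0, 0, -1]])

```text
t: 16.75
tcp_pos: [0.5144, 0.0608, 0.078]
tool_rot: [0.671, 0.742, 0.0, -0.0]
force: [0.3, 0.6, -2.7]
finger_gap: 0.164
gripper_force: 58.9
```

```bash
python3 st.py
```

```text
t 16.75 p [0.5144 0.0608 0.078 ] n,t 0.5179 0.008 yaw 95.79 xpitch(z of tool x) 0.0009 F n,t,z 0.3 0.6 -2.7 M [-0.07 -0.11 -0.16] gap 0.164
```

drive_tool(plan=[[0.0015, 0, 0, 0, 0, 0, -1], [0.0015, 0, 0, 0, 0, 0, -1], [0.0015, 0, 0, 0, 0, 0, -1], [0, 0, 0, 0, 0, 0, -1]])

```text
t: 17.15
tcp_pos: [0.514, 0.0651, 0.078]
tool_rot: [0.67, 0.742, 0.0, -0.0]
force: [1.3, 0.7, -2.6]
finger_gap: 0.165
gripper_force: 58.9
```

```bash
python3 st.py
```

```text
t 17.15 p [0.514  0.0651 0.078 ] n,t 0.5179 0.0124 yaw 95.79 xpitch(z of tool x) 0.0008 F n,t,z 1.4 0.5 -2.6 M [-0.05 -0.16 -0.12] gap 0.165
```

drive_tool(plan=[[0.001, 0, 0, 0, 0, 0, -1], [0.001, 0, 0, 0, 0, 0, -1], [0.001, 0, 0, 0, 0, 0, -1], [0, 0, 0, 0, 0, 0, -1]])

```text
t: 17.55
tcp_pos: [0.5137, 0.068, 0.078]
tool_rot: [0.67, 0.742, 0.0, -0.0]
force: [1.4, -0.6, -3.4]
finger_gap: 0.167
gripper_force: 58.9
```

```bash
python3 st.py
```

```text
t 17.55 p [0.5137 0.068  0.078 ] n,t 0.5179 0.0153 yaw 95.79 xpitch(z of tool x) 0.0007 F n,t,z 1.3 -0.7 -3.4 M [-0.11 -0.1  -0.05] gap 0.167
```

drive_tool(plan=[[0.001, 0, 0, 0, 0, 0, -1], [0.001, 0, 0, 0, 0, 0, -1], [0, 0, 0, 0, 0, 0, -1]])

```text
t: 17.85
tcp_pos: [0.5134, 0.0703, 0.078]
tool_rot: [0.671, 0.742, 0.0, -0.001]
force: [-0.2, 1.9, -2.0]
finger_gap: 0.167
gripper_force: 58.9
```

```bash
python3 st.py
```

```text
t 17.85 p [0.5134 0.0703 0.078 ] n,t 0.5179 0.0176 yaw 95.77 xpitch(z of tool x) 0.001 F n,t,z 0.0 1.9 -2.0 M [ 0.16 -0.11 -0.12] gap 0.167
```

The axial force has turned to +1.9 N, so the plunger is entering the groove. I'll make small steps until the collar touches.

drive_tool(plan=[[0.0008, 0, 0, 0, 0, 0, -1], [0.0007, 0, 0, 0, 0, 0, -1], [0, 0, 0, 0, 0, 0, -1]])

```text
t: 18.15
tcp_pos: [0.5133, 0.0716, 0.078]
tool_rot: [0.67, 0.742, 0.0, -0.0]
force: [-0.5, 2.1, -1.6]
finger_gap: 0.167
gripper_force: 58.9
```

```bash
python3 st.py
```

```text
t 18.15 p [0.5133 0.0716 0.078 ] n,t 0.5179 0.0189 yaw 95.8 xpitch(z of tool x) 0.0007 F n,t,z -0.3 2.2 -1.6 M [ 0.35 -0.01 -0.1 ] gap 0.167
```

drive_tool(plan=[[0.0005, 0, 0, 0, 0, 0, -1], [0.0005, 0, 0, 0, 0, 0, -1], [0, 0, 0, 0, 0, 0, -1]])

```text
t: 18.45
tcp_pos: [0.5133, 0.0721, 0.078]
tool_rot: [0.67, 0.742, -0.0, -0.0]
force: [0.1, 1.3, -2.9]
finger_gap: 0.17
gripper_force: 58.9
```

```bash
python3 st.py
```

```text
t 18.45 p [0.5133 0.0721 0.078 ] n,t 0.518 0.0194 yaw 95.83 xpitch(z of tool x) -0.0001 F n,t,z 0.3 1.3 -2.9 M [ 0.06 -0.04 -0.03] gap 0.17
```

drive_tool(plan=[[0.0005, 0, 0, 0, 0, 0, -1], [0, 0, 0, 0, 0, 0, -1], [0, 0, 0, 0, 0, 0, -1]])

```text
t: 18.75
tcp_pos: [0.5133, 0.0725, 0.078]
tool_rot: [0.67, 0.742, -0.0, -0.0]
force: [-0.2, 0.4, -1.5]
finger_gap: 0.164
gripper_force: 58.9
```

```bash
python3 st.py
```

```text
t 18.75 p [0.5133 0.0725 0.078 ] n,t 0.518 0.0198 yaw 95.83 xpitch(z of tool x) -0.0001 F n,t,z -0.1 0.4 -1.5 M [-0.05 -0.03  0.  ] gap 0.164
```

drive_tool(plan=[[0.0005, 0, 0, 0, 0, 0, -1], [0, 0, 0, 0, 0, 0, -1], [0, 0, 0, 0, 0, 0, -1]])

```text
t: 19.05
tcp_pos: [0.5136, 0.0726, 0.0781]
tool_rot: [0.67, 0.742, -0.0, 0.0]
force: [0.2, -3.7, -1.7]
finger_gap: 0.164
gripper_force: 58.8
```

```bash
python3 st.py
```

```text
t 19.05 p [0.5136 0.0726 0.0781] n,t 0.5183 0.0199 yaw 95.84 xpitch(z of tool x) -0.0007 F n,t,z -0.2 -3.7 -1.7 M [-0.52 -0.04  0.01] gap 0.164
```

Collar contact came at the expected depth. I'll press lightly once more and look.

drive_tool(plan=[[0.0005, 0, 0, 0, 0, 0, -1], [0, 0, 0, 0, 0, 0, -1]])

```text
t: 19.25
tcp_pos: [0.5137, 0.0727, 0.0781]
tool_rot: [0.67, 0.742, -0.0, 0.001]
force: [0.8, -5.6, -2.5]
finger_gap: 0.168
gripper_force: 58.8
```

```bash
python3 st.py
python3 - <<'E'
from h import *
a=snap('scene');b=snap('side')
x=cv2.resize(a['image'][165:215,250:405],(775,250),interpolation=cv2.INTER_CUBIC);y=cv2.resize(b['image'][180:300,270:425],(426,330),interpolation=cv2.INTER_CUBIC)
y=cv2.copyMakeBorder(y,0,0,0,775-426,0);cv2.imwrite('pics/j6.png',np.vstack([x,y])[...,::-1])
E
```

```text
t 19.25 p [0.5137 0.0727 0.0781] n,t 0.5185 0.02 yaw 95.86 xpitch(z of tool x) -0.0014 F n,t,z 0.2 -5.7 -2.5 M [-0.99 -0.08  0.04] gap 0.168
```

View pics/j6.png

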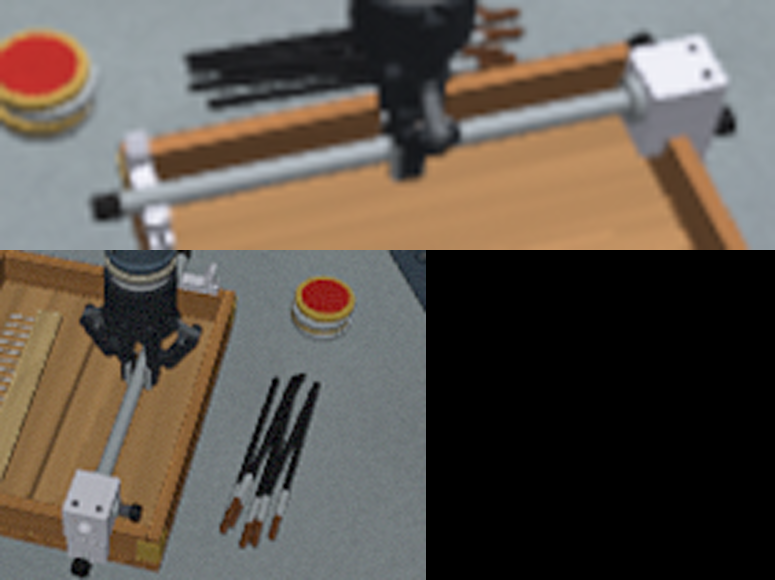

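The collar sits against the clamp face at (635,95) and the capped tail lies in the saddle at about (150,195). I'll open partly, then lift clear.

drive_tool(plan=[[0, 0, 0, 0, 0, 0, -0.6], [0, 0, 0, 0, 0, 0, -0.4], [0, 0, 0, 0, 0, 0, -0.2], [0, 0, 0, 0, 0, 0, -0.2], [0, 0, 0, 0, 0, 0, -0.2], [0, 0, 0, 0, 0, 0, -0.2]])

```text
t: 19.95
tcp_pos: [0.5133, 0.0737, 0.0781]
tool_rot: [0.67, 0.742, 0.0, -0.0]
force: [0.2, -0.4, 0.2]
finger_gap: 0.403
gripper_force: 0.0
```

drive_tool(plan=[[0, 0, -0.005, 0, 0, 0, -0.2], [0, 0, -0.01, 0, 0, 0, -0.2], [0, 0, -0.02, 0, 0, 0, -0.2], [0, 0, -0.04, 0, 0, 0, -0.2], [0, 0, -0.04, 0, 0, 0, -0.2], [0, 0, -0.03, 0, 0, 0, -0.2], [0, 0, -0.01, 0, 0, 0, -0.2], [0, 0, 0, 0, 0, 0, -0.2], [0, 0, 0, 0, 0, 0, -0.2]])

```text
t: 20.85
tcp_pos: [0.5124, 0.0736, 0.2323]
tool_rot: [0.67, 0.742, -0.001, -0.001]
force: [-0.8, -0.1, -0.3]
finger_gap: 0.403
gripper_force: 0.0
```

```bash
python3 st.py
python3 - <<'E'
from ax import *
w=lambda n,t,z:np.r_[NN*n+TT*t,z]
a=snap('scene');b=snap('side');c=snap('wrist')
at=axis((a,b),w(.5175,.02,.082),w(.5175,.14,.082))
for t in(-.1,.05,.18): p=at(t); print(t,(p[:2]@NN).round(4),p[2].round(4))
x=cv2.resize(a['image'][165:215,250:405],(775,250),interpolation=cv2.INTER_CUBIC);y=cv2.resize(c['image'],(528,330))
y=cv2.copyMakeBorder(y,0,0,0,775-528,0);cv2.imwrite('pics/j7.png',np.vstack([x,y])[...,::-1])
E
```

```text
t 20.85 p [0.5124 0.0736 0.2323] n,t 0.5172 0.0211 yaw 95.82 xpitch(z of tool x) 0.0003 F n,t,z -0.9 -0.0 -0.3 M [-0.04  0.02 -0.01] gap 0.403
samples [(25, np.float64(5.3)), (25, np.float64(5.4))] yaw 95.77 pitch deg 0.03
-0.1 0.5166 0.0808
0.05 0.5168 0.0809
0.18 0.517 0.081
```

View pics/j7.png

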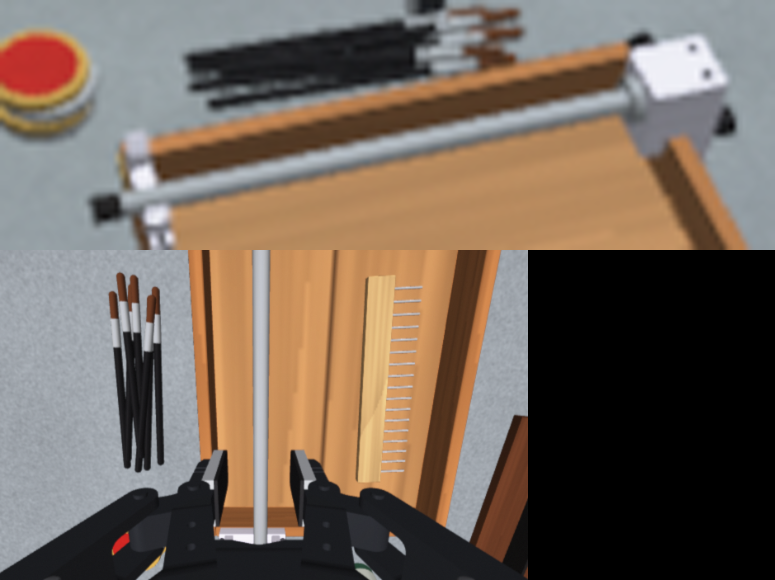

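The rod lies level and parallel to the bore, with its collar on the clamp face and its tail in the saddle. The gripper is clear and nothing else has moved, so I'm handing in.

```bash
python3 -c "
from station import manip; print(manip.sign_off())"
```

```text
the job is handed in; nothing more can be done
None
```

The job is handed in at about 21 s: the rod's collar is flush on the clamp, the axial force showed the plunger snapping into the groove, the capped end lies in the saddle, and the arm is clear with nothing else touched.

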